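Repack the ventilator actuator kit

TASK

Three parts of the actuator kit stand in the wrong compartments of the tote, and the shaft support block is still out on the bench. Repack the tote so that each part stands upright on the floor of the compartment that matches its size: flanged housing in the large square one, motor in the medium one, brass bushing in the small one, support block in the long slot. The cork pad on the bench is free for parking a part meanwhile; never let any of the four tip over.

Things in the scene. Friction and masses are not known exactly. Their poses are not given: they have to be found in the camera images.
- housing_center (a point): Aluminium flanged bearing housing, 60 mm high, standing upright: round foot flange 60 mm across and 10 mm thick, above it a plain round body 44 mm across. The point is on its axis, half-way up (30 mm above its underside); z is up. It starts in the small compartment.
- motor_center (a point): Square stepper motor standing on end, black with aluminium end caps, 42 x 42 mm and 60 mm high, with a thin steel shaft sticking up a further 20 mm from the middle of its top (80 mm in all). The point is on its axis, 30 mm above its underside; x and y are square to its side faces, z is up. It starts in the large compartment, turned any way.
- bushing_center (a point): Brass flanged bushing, 60 mm high, standing upright: round foot flange 34 mm across and 8 mm thick, above it a plain round body 26 mm across. The point is on its axis, half-way up (30 mm above its underside); z is up. It starts in the medium compartment.
- block_center (a point): Steel shaft support block, 60 mm high, shaped like an upside-down T: foot 84 mm long (its x), 26 mm wide (its y) and 10 mm thick, with an upright of 44 mm (x) by 26 mm (y) in its middle. The point is in its middle, 30 mm above its underside. It starts on the bench to the left or right of the tote, turned by up to 0.8 rad.
- recess_large_floor (a point): Large compartment of the tote: square, 90 x 90 mm inside. The point is the centre of its floor, its x and y lie along its walls. All four compartments are recesses 10 mm deep, with white floors, in black foam inserts of 114 x 114 mm, in a blue tray 248 mm square: floor 8 mm above the bench, wall tops 18 mm above the bench. Compartment centres are 116 mm apart, two by two; which is where in the tote changes from start to start. Tray and inserts are fixed.
- recess_medium_floor (a point): Medium compartment: square, 76 x 76 mm inside, otherwise like the large one. The point is the centre of its floor.
- recess_small_floor (a point): Small compartment: square, 64 x 64 mm inside, otherwise like the large one. The point is the centre of its floor.
- recess_slot_floor (a point): Slot compartment: a long rectangle, 100 mm along its x by 46 mm along its y inside, otherwise like the large one, empty at the start. The point is the centre of its floor.
- pad_top (a point): Fixed square cork pad on the bench, 100 x 100 mm and 3 mm thick, empty at the start, on the other side of the tote from the support block. The point is the centre of its top. A part may be parked here.
Mind the look-alikes: they are no part of the job. Leave any purple look-alike of the part that bears block_center alone.

How it is judged:
By the outcome, as a careful person would: the job done as asked, in the order asked, and still so for the second after the job is handed in, with the robot touching nothing.
It also fails if it takes over 115 s, if anything falls off the work surface, if the arm or the gripper's body presses on something with over 40 N, if the wrist force passes 120 N, or if a joint passes its speed limit or range.

ROBOT

A 6-joint arm with a two-finger parallel gripper is mounted at the origin on the work surface. World frame = base frame: x ahead of the robot, y to its left, z up, the work surface at z = 0. Lengths are in m, angles in rad, forces in N, time in s.
With the tool pointing down it reaches from about 0.3 to 0.875 m from the base axis. Payload 6.4 kg.
Tool frame: the origin (TCP) lies at the very end of the fingers, on their centre line; the grasp point (between the pads) lies 19 mm behind it; x points along the fingers, y is the direction in which the jaws open and shut, and the axes are right-handed (so a half turn about x gives the same grasp; the last joint's range is limited). The gripper opens to 85 mm and grips with 20 to 120 N. Pads are 22 mm wide; open, the fingers measure 114 mm over their backs; the gripper's body (76 mm by 85 mm) begins 54 mm behind the grasp point. The pads swing forward as they close: fully open they stand 13 mm farther back than shut.
Start: joints at [-1.334, 0.181, 1.607, -0, 1.354, -0.206], TCP at [0.246, -0.52, 0.231] pointing down, gripper open.
Joint ranges: [-2.99, 2.99], [-0.89, 2.07], [0.3, 2.58], [-1.14, 4.28], [0, 2.63], [-3.12, 3.12]. Speed limits (rad/s): [2.57, 2.57, 3.01, 3.14, 3.14, 3.14].

INTERFACE

Orientations are given as a 3x3 rotation matrix whose columns are the frame's x, y, z axes.
In Python, from cell import read_state, snapshot, camera_model, hand_in, find_in, outline_of gives the robot as it stands.
- The arm moves only by the tool play_rows, never from a script. Its argument "moves" is a list of rows, each an object with "slide": the shift along the world's x, y, z in units of 60 mm (1.0 is 60 mm), a list of three; "delta_rot": the turn, a rotation vector about the world's x, y, z in units of 6 degrees (1.0 is 6 degrees), a list of three. In form: [{"slide": [tx, ty, tz], "delta_rot": [ax, ay, az]}, ...]. A call has 1 to 10 rows; each row is the pose to reach, as a shift and turn from the pose commanded when the call began; what a row does not reach only later rows make up. A row lasts 1/8 s, in which the tool goes at most 62.5 mm and 10.7 degrees, less where a joint would pass 70% of its speed; a pose out of reach is approached as far as the arm can. A call with a gripper value outside its range is refused whole. "claw" is the opening, from 0 (shut) to 1 (fully open), set as the call begins (left out, the last holds). The fingers move at their own pace and stop on an object; "newtons" is the grip in N (left out, the last holds). Time passes only in rows, so rows that repeat a pose let the fingers close. It gives the time, the measured TCP pose, the force and the opening at its end, in the units of the state.
- read_state(): the state, without advancing time (a new reading comes with each control period).
- snapshot(name): name is "scene" or "top" or "wrist"; returns the picture (480x640x3 uint8, blue, green, red); there is no depth.
- camera_model(name): a dict with "fx", "fy", "cx", "cy" (pixels), "distortion" ([k1, k2, p1, p2, k3] as OpenCV has them; the pictures are not rectified), "world_to_cam" (4x4, takes a point from world to camera coordinates). Camera axes: x right, y down, z forward; pixel columns grow to the right and rows downward; lengths in m; the calibration is good to about 2 mm. A picture is of the moment at which its call begins: read the wrist's pose just before it. camera_model takes no time and is no camera call; for the wrist camera it gives the pose at the moment of the call.
- hand_in(): hands the job in, once; it reports no verdict.
Trained networks look in the newest picture that a camera, given by its name, has taken for a name from the list of things; names that differ only in an ending like _2 or _b are one class to them, and where a whole thing is asked for, a point or a joint stands for the part that bears it (a point fixed in the world has none). Each returns a list of dicts, best first, with "conf" (0 to 1); they miss things now and then, are a little off and sometimes report something else, mostly with a low value. They report only what shows in the picture. A call takes as long as a camera call. They do not tell look-alikes from the thing itself.
- find_in(camera, query): "centre" ([x, y, z] in m, in the coordinates of the camera as it stood for that picture, good to about 4 mm: the middle of the surface that is visible of it).
- outline_of(camera, query): "pixels" (480x640 bool, what is visible of it).
The state is a dict: "time_s": time; "joints": joint angles; "joint_vel": joint speeds; "effort": joint torques, N m; "eef_pos": TCP position; "eef_rot": TCP orientation; "wrist_force": force on the tool from outside, world axes, zero at the start; "moment": the same for the moment, N m; "finger_gap": finger opening in m.
Only numpy, scipy, OpenCV 4.12 (cv2) and the standard library are available. Lean on these libraries where they do the work, as an engineer would, in place of code of your own. Each camera call takes 0.05 s, during which the arm holds its last target.

## Working session

There is one attempt and no reset: what is moved stays moved. The work goes in short steps, Python scripts to look and compute and a tool call to move; the robot and the scene stay as the last step left them, time stands still between calls to the robot, and variables do not carry over. Pictures are saved under pics/ and viewed, and the job is handed in when it is done.

Besides the shell and the picture viewer there is one more tool, called as name(argument=value, ...), one argument or row to a line, values as JSON. play_rows: Moves the arm, as the interface text tells. Its arguments: {"type":"object","properties":{"moves":{"type":"array"},"claw":{"type":"number"},"newtons":{"type":"number"}},"required":["moves"]}

```bash
mkdir -p pics; ls
python3 - <<'E'
from cell import *
import cv2
print(read_state())
for n in ("scene","top","wrist"):
    im=snapshot(n); cv2.imwrite(f"pics/{n}0.png",im); m=camera_model(n); print(n,m)
E
```

```text
pics
{'time_s': 0.0, 'joints': array([-1.33431447e+00,  1.81549762e-01,  1.60803283e+00, -6.09897203e-07,
        1.35378505e+00, -2.06296604e-01]), 'joint_vel': array([ 1.03683781e-03,  4.08771417e-04, -1.50145808e-03, -7.99160189e-04,
       -5.94469500e-05,  3.40212528e-04]), 'effort': array([-5.67670559e-04, -4.44880092e+01, -3.51336086e+01, -3.57825384e-04,
        9.14423639e-03,  1.21728667e-05]), 'eef_pos': array([ 0.24624277, -0.51898409,  0.23036725]), 'eef_rot': array([[-4.16428495e-04,  4.28451388e-01, -9.03564737e-01],
       [ 1.72544099e-03, -9.03563163e-01, -4.28451437e-01],
       [-9.99998425e-01, -1.73746703e-03, -3.62998142e-04]]), 'wrist_force': array([-0.47741523,  0.39315447,  0.24118647]), 'moment': array([ 0.01244317,  0.02188928, -0.03466877]), 'finger_gap': 0.08542610445662963}
scene {'fx': 561.3244258760016, 'fy': 561.3244258760016, 'cx': 318.56787417974164, 'cy': 237.81034527852393, 'distortion': array([0.03747672, 0.        , 0.        , 0.        , 0.        ]), 'world_to_cam': array([[ 0.74822886,  0.66335682, -0.01055028, -0.45855357],
       [ 0.3542
[... 474 characters left out ...]
771258e-01, -2.31619437e-02, -2.08391199e-01,
         5.81691751e-01],
       [ 2.08307555e-01,  5.99395069e-03, -9.78045007e-01,
         1.07349728e+00],
       [ 0.00000000e+00,  0.00000000e+00,  0.00000000e+00,
         1.00000000e+00]])}
wrist {'fx': 345.2019894701665, 'fy': 345.2019894701665, 'cx': 316.12234737508885, 'cy': 240.091388980604, 'distortion': array([-0.02396711,  0.        ,  0.        ,  0.        ,  0.        ]), 'world_to_cam': array([[ 0.42866812, -0.90345899, -0.00234465, -0.57350275],
       [-0.86531113, -0.41131135,  0.28646051, -0.03697544],
       [-0.2597697 , -0.12076763, -0.95808918,  0.38038461],
       [ 0.        ,  0.        ,  0.        ,  1.        ]])}
```

View pics/top0.png

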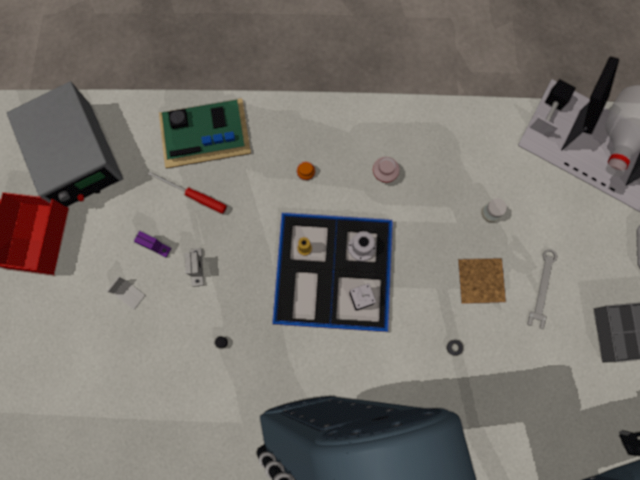

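View pics/scene0.png

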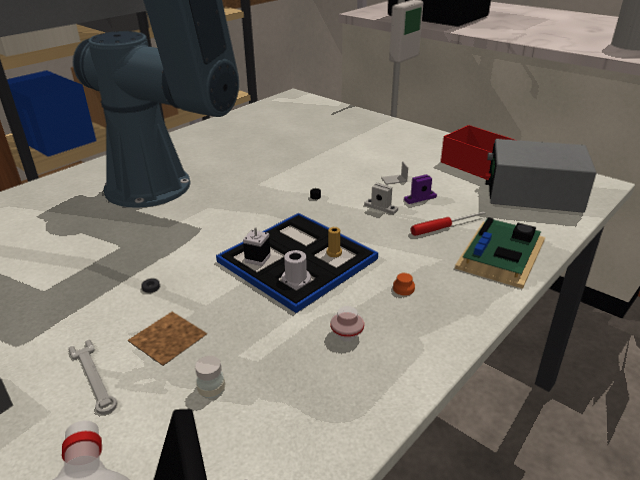

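The top view shows the tray around (333,271). The housing is at (362,243), the bushing at (305,245), the motor at (361,295) and the slot, empty, at (305,296). The grey block is at (196,267), the purple look-alike at (152,243) and the pad at (482,281). I'll measure these now.

```bash
cat > h.py <<'E'
from cell import *
import numpy as np, cv2
Q=["housing_center","motor_center","bushing_center","block_center","recess_large_floor","recess_medium_floor","recess_small_floor","recess_slot_floor","pad_top"]
def ray(m,px,z):
    K=np.array([[m['fx'],0,m['cx']],[0,m['fy'],m['cy']],[0,0,1]])
    p=cv2.undistortPoints(np.array(px,float).reshape(-1,1,2),K,m['distortion']).reshape(-1,2)
    T=m['world_to_cam'];R=T[:3,:3];c=-R.T@T[:3,3]
    d=np.c_[p,np.ones(len(p))]@R
    return c+d*((z-c[2])/d[:,2])[:,None]
def w(m,c):
    T=m['world_to_cam'];return T[:3,:3].T@(np.array(c)-T[:3,3])
def proj(m,P):
    K=np.array([[m['fx'],0,m['cx']],[0,m['fy'],m['cy']],[0,0,1]])
    T=m['world_to_cam'];r,_=cv2.Rodrigues(T[:3,:3])
    return cv2.projectPoints(np.array(P,float).reshape(-1,1,3),r,T[:3,3],K,m['distortion'])[0].reshape(-1,2)
E
python3 - <<'E'
from h import *
np.set_printoptions(precision=4,suppress=True)
snapshot("top");m=camera_model("top")
for q in Q:
    for d in find_in("top",q)[:3]: print(q,round(d['conf'],2),w(m,d['centre']))
print(ray(m,[[282,214],[392,220],[388,330],[274,324]],0.018))
print(ray(m,[[482,281]],0.003))
print(read_state()['time_s'])
E
```

```text
housing_center 0.8 [ 0.5893 -0.051   0.0654]
motor_center 0.56 [ 0.4785 -0.0475  0.0705]
bushing_center 0.75 [ 0.5859 -0.0472  0.0687]
bushing_center 0.52 [0.5863 0.0755 0.0678]
block_center 0.91 [0.5313 0.3093 0.0418]
block_center 0.83 [0.5833 0.3984 0.0564]
recess_large_floor 0.7 [ 0.4732 -0.0376  0.0071]
recess_medium_floor 0.7 [0.6044 0.0647 0.0137]
recess_small_floor 0.59 [ 0.5964 -0.0454  0.017 ]
recess_small_floor 0.49 [0.5338 0.3104 0.0396]
recess_slot_floor 0.62 [0.4811 0.0728 0.019 ]
pad_top 0.92 [ 0.5257 -0.3151  0.0034]
[[ 0.6623  0.1289  0.018 ]
 [ 0.6544 -0.115   0.018 ]
 [ 0.4128 -0.1056  0.018 ]
 [ 0.4198  0.1369  0.018 ]]
[[ 0.5246 -0.3155  0.003 ]]
0.65
```

Run:
```python
from h import *
np.set_printoptions(precision=4,suppress=True)
m=camera_model("wrist");T=m['world_to_cam'];R=T[:3,:3];s=read_state()
c=-R.T@T[:3,3];print(c-s['eef_pos'], s['eef_rot'].T@(c-s['eef_pos']), s['eef_rot'].T@R.T)
```

```text
[0.0663 0.0319 0.1431] [-0.1431 -0.0004 -0.0736] [[ 0.001  -0.2867  0.958 ]
 [ 1.      0.0005 -0.0009]
 [-0.0002  0.958   0.2867]]
```

play_rows(
  moves=[
    {"slide":[4,8,1.5],"delta_rot":[0,0,0]},
    {"slide":[4,8,1.5],"delta_rot":[0,0,0]},
    {"slide":[4,8,1.5],"delta_rot":[0,0,0]},
    {"slide":[4,8,1.5],"delta_rot":[0,0,0]},
    {"slide":[4,8,1.5],"delta_rot":[0,0,0]},
    {"slide":[4,8,1.5],"delta_rot":[0,0,0]},
    {"slide":[4,8,1.5],"delta_rot":[0,0,0]},
    {"slide":[4,8,1.5],"delta_rot":[0,0,0]},
    {"slide":[4,8,1.5],"delta_rot":[0,0,0]},
    {"slide":[4,8,1.5],"delta_rot":[0,0,0]},
  ],
)

```text
time_s: 1.9
eef_pos: [0.4873, -0.037, 0.322]
eef_rot: [[0.002, 0.433, -0.901], [0.0, -0.901, -0.433], [-1.0, 0.001, -0.001]]
wrist_force: [0.0, -0.8, -0.6]
finger_gap: 0.0852
```

Run:
```python
from h import *
np.set_printoptions(precision=4,suppress=True)
m=camera_model("wrist");im=snapshot("wrist");cv2.imwrite("pics/w1.png",im)
np.save("w1.npy",m)
for q in Q[:8]:
    for d in find_in("wrist",q)[:2]: print(q,round(d['conf'],2),w(m,d['centre']))
```

```text
housing_center 0.6 [ 0.5938 -0.0403  0.0667]
motor_center 0.78 [ 0.4836 -0.044   0.0702]
bushing_center 0.56 [0.5888 0.077  0.066 ]
block_center 0.77 [0.5368 0.3049 0.0368]
block_center 0.64 [0.6079 0.0725 0.0218]
recess_large_floor 0.69 [ 0.4863 -0.0311  0.0119]
recess_medium_floor 0.7 [0.6087 0.0744 0.0193]
recess_small_floor 0.83 [ 0.599  -0.0401  0.0169]
recess_small_floor 0.39 [0.6081 0.0716 0.023 ]
recess_slot_floor 0.66 [0.4875 0.0764 0.0146]
recess_slot_floor 0.57 [ 0.5985 -0.0405  0.0203]
```

View pics/w1.png

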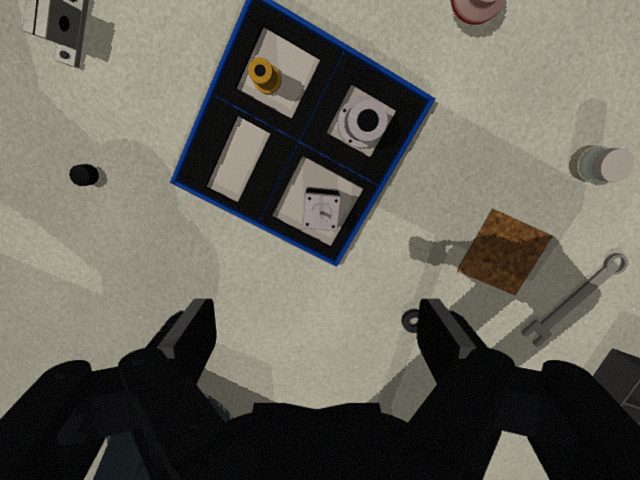

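The wrist view shows the whole tray: bushing top at (262,70), housing top at (366,120), motor top at (322,210), slot at (239,158). Next I'll enlarge it and fit the geometry.

```bash
cat >> h.py <<'E'
def tray(m,im):
    hsv=cv2.cvtColor(im,cv2.COLOR_BGR2HSV)
    b=cv2.inRange(hsv,(105,150,50),(125,255,255))
    n,l,st,_=cv2.connectedComponentsWithStats(cv2.dilate(b,np.ones((5,5))))
    k=1+np.argmax(st[1:,4]); b[l!=k]=0
    p=np.argwhere(b)[:,::-1]
    P=ray(m,p,0.018)[:,:2]
    h=cv2.convexHull(P.astype(np.float32))
    r=cv2.minAreaRect(h)
    return r,len(p)
def floors(m,im):
    g=cv2.cvtColor(im,cv2.COLOR_BGR2GRAY)
E
python3 - <<'E'
from h import *
m=np.load("w1.npy",allow_pickle=True).item();im=cv2.imread("pics/w1.png")
print(tray(m,im))
mt=camera_model("top");print(tray(mt,cv2.imread("pics/top0.png")))
c=im[0:270,170:440];cv2.imwrite("pics/w1z.png",cv2.resize(c[:, :],None,fx=2.2,fy=2.2,interpolation=cv2.INTER_CUBIC))
E
```

```text
(((0.5397586822509766, 0.013971813023090363), (0.24662169814109802, 0.24619580805301666), 87.560546875), 4193)
(((0.537733256816864, 0.012974709272384644), (0.24336233735084534, 0.2430316060781479), 87.54259490966797), 1457)
```

View pics/w1z.png

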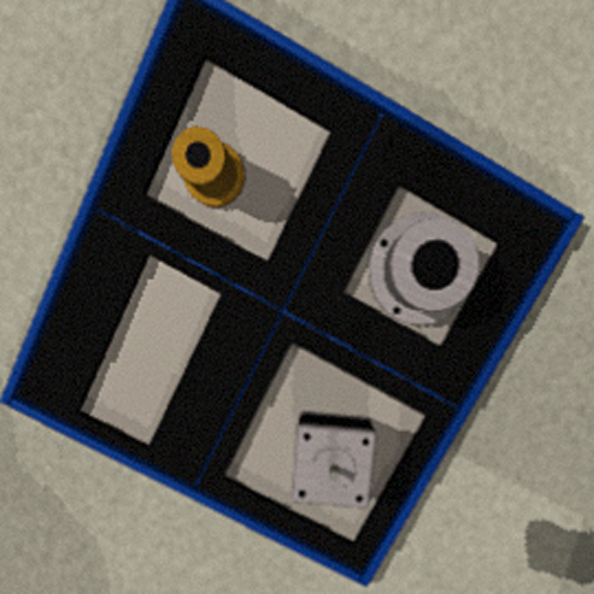

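Run:
```python
from h import *
np.set_printoptions(precision=4,suppress=True)
m=np.load("w1.npy",allow_pickle=True).item();im=cv2.imread("pics/w1.png")
mot=np.array([(302,426),(374,430),(370,506),(295,503)])/2.2+[170,0]
M=ray(m,mot,.068);print(M,M.mean(0),cv2.minAreaRect(M[:,:2].astype(np.float32)))
B=ray(m,np.array([[198,154],[436,265]])/2.2+[170,0],.068);print(B)
c=np.array([.5395,.0138]);a=np.deg2rad(-2.45);ex=np.array([np.cos(a),np.sin(a)]);ey=np.array([-ex[1],ex[0]])
C={n:c+.058*i*ex+.058*j*ey for n,i,j in(("medium",1,1),("small",1,-1),("large",-1,-1),("slot",-1,1))}
print(C)
o=im.copy()
for n,(hx,hy) in dict(medium=(.038,.038),small=(.032,.032),large=(.045,.045),slot=(.05,.023)).items():
    for z,col in((.018,(0,255,0)),(.008,(0,0,255))):
        P=[np.r_[C[n]+u*hx*ex+v*hy*ey,z] for u,v in((1,1),(1,-1),(-1,-1),(-1,1))]
        cv2.polylines(o,[np.round(proj(m,P)*8).astype(int)],True,col,1,shift=3)
t=np.linspace(0,6.28,40)
for b,r in((B[0],.013),(B[1],.022)):
    for z in(.068,.008):
        rr=r if z>.05 else (.017 if r<.02 else .03)
        P=np.c_[b[0]+rr*np.cos(t),b[1]+rr*np.sin(t),0*t+z]
        cv2.polylines(o,[np.round(proj(m,P)*8).astype(int)],True,(255,0,255),1,shift=3)
cv2.imwrite("pics/w1o.png",cv2.resize(o[0:270,170:440],None,fx=2.2,fy=2.2,interpolation=cv2.INTER_CUBIC))
```

```text
[[ 0.4927 -0.0224  0.068 ]
 [ 0.5072 -0.0575  0.068 ]
 [ 0.4693 -0.0741  0.068 ]
 [ 0.4532 -0.0368  0.068 ]] [ 0.4806 -0.0477  0.068 ] ((0.4805145263671875, -0.047201007604599), (0.0419006310403347, 0.04059818387031555), 23.303735733032227)
[[ 0.5895  0.0783  0.068 ]
 [ 0.5941 -0.0481  0.068 ]]
{'medium': array([0.5999, 0.0693]), 'small': array([ 0.595 , -0.0466]), 'large': array([ 0.4791, -0.0417]), 'slot': array([0.484 , 0.0742])}
```

View pics/w1o.png

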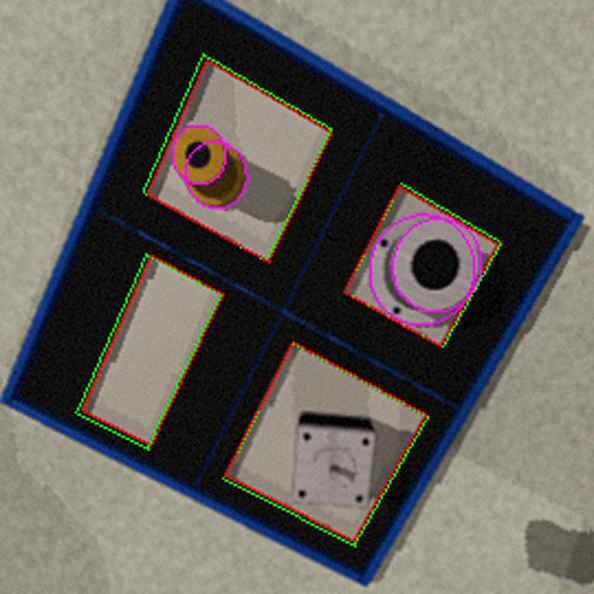

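The overlay matches the image to within about 1 mm. I'll move above the motor first.

Run:
```python
from h import *
np.set_printoptions(precision=4,suppress=True)
s=read_state();print(s['eef_pos'],s['eef_rot'],s['joints'],s['time_s'])
```

```text
[ 0.4861 -0.0404  0.3212] [[-0.0001  0.427  -0.9043]
 [-0.     -0.9043 -0.427 ]
 [-1.     -0.0001  0.0001]] [-0.3268 -0.0832  1.7017 -0.0001  1.5232  0.8029] 2.35
```

play_rows(
  moves=[
    {"slide":[-0.1,-0.13,-1],"delta_rot":[0,0,-0.45]},
    {"slide":[-0.1,-0.13,-2],"delta_rot":[0,0,-0.45]},
    {"slide":[-0.1,-0.13,-3],"delta_rot":[0,0,-0.45]},
    {"slide":[-0.1,-0.13,-3.3],"delta_rot":[0,0,-0.45]},
    {"slide":[-0.1,-0.13,-3.3],"delta_rot":[0,0,-0.45]},
    {"slide":[-0.1,-0.13,-3.3],"delta_rot":[0,0,-0.45]},
  ],
)

```text
time_s: 3.1
eef_pos: [0.4814, -0.0479, 0.1246]
eef_rot: [[0.002, 0.385, -0.923], [-0.001, -0.923, -0.385], [-1.0, 0.001, -0.002]]
wrist_force: [-0.7, -0.8, 0.4]
finger_gap: 0.0855
```

play_rows(
  moves=[
    {"slide":[0,0,-0.5],"delta_rot":[0,0,0]},
    {"slide":[0,0,-1.0],"delta_rot":[0,0,0]},
    {"slide":[0,0,-1.4],"delta_rot":[0,0,0]},
    {"slide":[0,0,-1.6],"delta_rot":[0,0,0]},
    {"slide":[0,0,-1.62],"delta_rot":[0,0,0]},
    {"slide":[0,0,-1.62],"delta_rot":[0,0,0]},
  ],
)

```text
time_s: 3.85
eef_pos: [0.4814, -0.0477, 0.0272]
eef_rot: [[0.002, 0.385, -0.923], [-0.001, -0.923, -0.385], [-1.0, 0.001, -0.001]]
wrist_force: [-0.1, -0.0, 0.6]
finger_gap: 0.0855
```

Run:
```python
from h import *
print(read_state()['eef_pos'],read_state()['wrist_force'])
cv2.imwrite("pics/w2.png",snapshot("wrist"))
```

```text
[ 0.48139901 -0.04770671  0.02720699] [-0.0778549  -0.00863295  0.58281025]
```

View pics/w2.png

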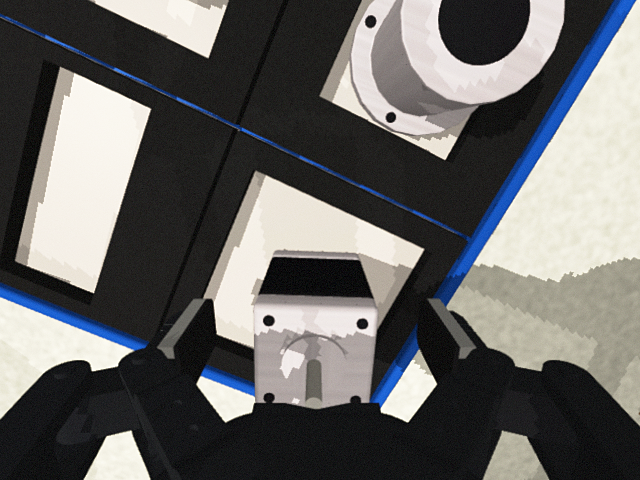

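The motor sits square between the fingers: its top is centred near column 315 and the fingers near 322. I'll close on it.

play_rows(
  moves=[
    {"slide":[0,0,0],"delta_rot":[0,0,0]},
    {"slide":[0,0,0],"delta_rot":[0,0,0]},
    {"slide":[0,0,0],"delta_rot":[0,0,0]},
    {"slide":[0,0,0],"delta_rot":[0,0,0]},
    {"slide":[0,0,0],"delta_rot":[0,0,0]},
    {"slide":[0,0,0],"delta_rot":[0,0,0]},
    {"slide":[0,0,0],"delta_rot":[0,0,0]},
    {"slide":[0,0,0],"delta_rot":[0,0,0]},
  ],
  claw=0,
  newtons=60,
)

```text
time_s: 4.9
eef_pos: [0.4808, -0.0474, 0.0267]
eef_rot: [[0.001, 0.385, -0.923], [-0.0, -0.923, -0.385], [-1.0, 0.0, -0.001]]
wrist_force: [-2.1, 0.2, 5.4]
finger_gap: 0.0416
```

play_rows(
  moves=[
    {"slide":[0,0,0.3],"delta_rot":[0,0,0]},
    {"slide":[0,0,0.9],"delta_rot":[0,0,0]},
    {"slide":[0,0,1.3],"delta_rot":[0,0,0]},
    {"slide":[0.1,-0.6,1.4],"delta_rot":[0,0,0]},
    {"slide":[0.25,-1.5,1.4],"delta_rot":[0,0,0]},
    {"slide":[0.4,-2.4,1.4],"delta_rot":[0,0,0]},
    {"slide":[0.55,-3.3,1.4],"delta_rot":[0,0,0]},
    {"slide":[0.68,-4.1,1.4],"delta_rot":[0,0,0]},
    {"slide":[0.74,-4.46,1.4],"delta_rot":[0,0,0]},
    {"slide":[0.74,-4.46,1.4],"delta_rot":[0,0,0]},
  ],
)

```text
time_s: 6.15
eef_pos: [0.5239, -0.3163, 0.1087]
eef_rot: [[-0.002, 0.383, -0.924], [0.001, -0.924, -0.383], [-1.0, -0.002, 0.001]]
wrist_force: [0.2, 0.3, -4.6]
finger_gap: 0.0417
```

Run:
```python
from h import *
print(read_state())
cv2.imwrite("pics/s3.png",snapshot("scene"));cv2.imwrite("pics/w3.png",snapshot("wrist"))
```

```text
{'time_s': 6.15, 'joints': array([-7.36699765e-01,  3.93438626e-01,  1.60350531e+00, -2.06619107e-04,
        1.14654137e+00,  4.40906010e-01]), 'joint_vel': array([ 0.03547228, -0.02214298,  0.0423093 ,  0.01298854,  0.01173222,
        0.01051944]), 'effort': array([ -1.2676644 , -53.95622492, -34.63715672,  -0.18231219,
        -0.17331285,  -0.11980472]), 'eef_pos': array([ 0.52391012, -0.31625593,  0.10869034]), 'eef_rot': array([[-1.52836604e-03,  3.83214925e-01, -9.23657937e-01],
       [ 1.13208910e-03, -9.23657761e-01, -3.83216725e-01],
       [-9.99998191e-01, -1.63135851e-03,  9.77853711e-04]]), 'wrist_force': array([ 0.18662122,  0.27333606, -4.55758472]), 'moment': array([ 0.07277497, -0.01461807, -0.03502385]), 'finger_gap': 0.041715782172014694}
```

View pics/s3.png

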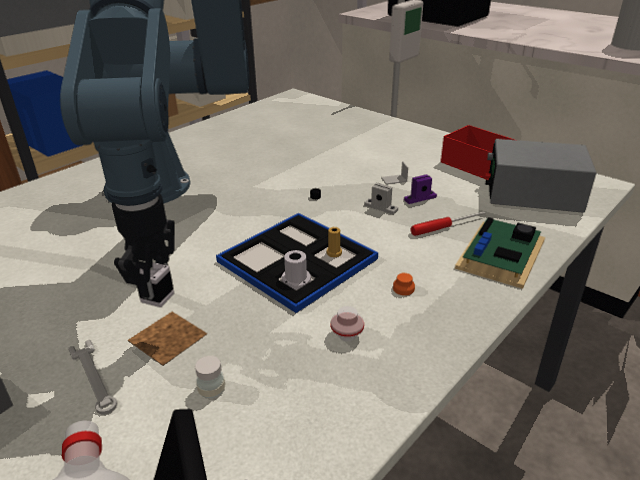

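View pics/w3.png

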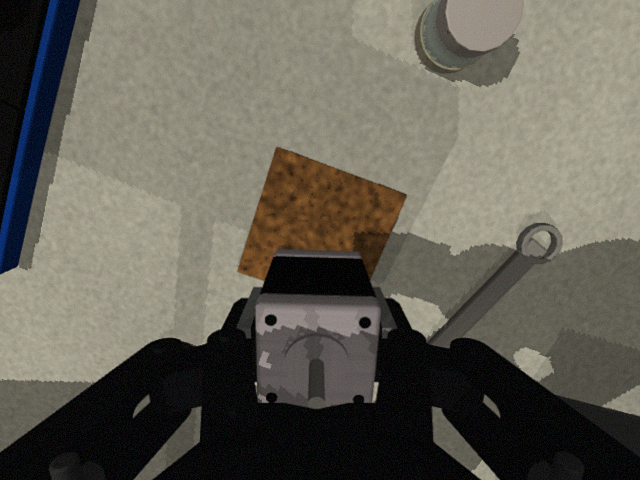

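The motor is held upright, with the pad directly beneath. Next: lower and release it.

play_rows(
  moves=[
    {"slide":[0,0,-0.4],"delta_rot":[0,0,0]},
    {"slide":[0,0,-0.9],"delta_rot":[0,0,0]},
    {"slide":[0,0,-1.25],"delta_rot":[0,0,0]},
    {"slide":[0,0,-1.4],"delta_rot":[0,0,0]},
    {"slide":[0,0,-1.45],"delta_rot":[0,0,0]},
    {"slide":[0,0,-1.48],"delta_rot":[0,0,0]},
    {"slide":[0,0,-1.48],"delta_rot":[0,0,0]},
    {"slide":[0,0,-1.48],"delta_rot":[0,0,0]},
  ],
)

```text
time_s: 7.25
eef_pos: [0.5251, -0.3153, 0.022]
eef_rot: [[0.001, 0.385, -0.923], [-0.001, -0.923, -0.385], [-1.0, 0.001, -0.0]]
wrist_force: [-0.3, -0.1, -5.2]
finger_gap: 0.0417
```

play_rows(
  moves=[
    {"slide":[0,0,0],"delta_rot":[0,0,0]},
    {"slide":[0,0,0],"delta_rot":[0,0,0]},
    {"slide":[0,0,0],"delta_rot":[0,0,0]},
    {"slide":[0,0,0],"delta_rot":[0,0,0]},
    {"slide":[0,0,0],"delta_rot":[0,0,0]},
    {"slide":[0,0,0],"delta_rot":[0,0,0]},
  ],
  claw=1,
)

```text
time_s: 8.0
eef_pos: [0.5248, -0.3149, 0.0212]
eef_rot: [[-0.0, 0.385, -0.923], [0.0, -0.923, -0.385], [-1.0, -0.0, 0.0]]
wrist_force: [0.5, 0.9, -0.2]
finger_gap: 0.0853
```

Run:
```python
from h import *
print(read_state()['eef_pos'])
cv2.imwrite("pics/s4.png",snapshot("scene")[150:450,50:450]);cv2.imwrite("pics/w4.png",snapshot("wrist"))
```

```text
[ 0.52475253 -0.31492957  0.02123757]
```

View pics/s4.png

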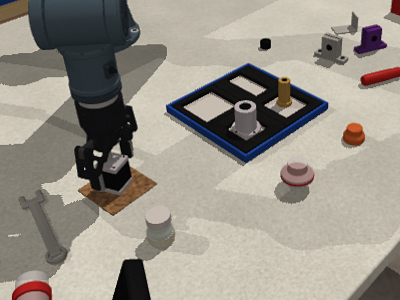

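View pics/w4.png

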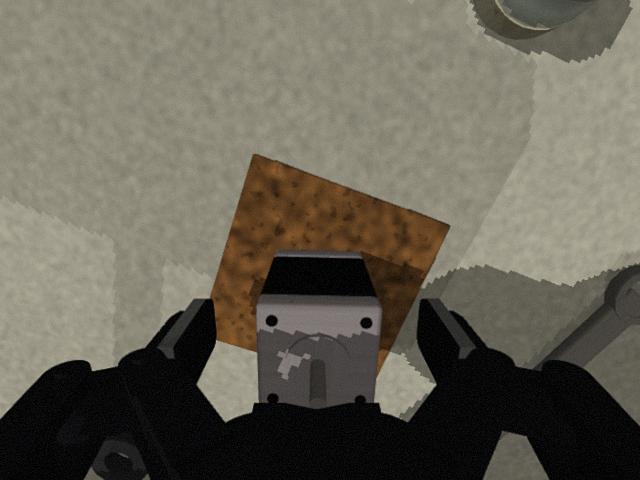

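The motor stands on the pad, centred near (320,350) in the wrist view. Next is the housing.

play_rows(
  moves=[
    {"slide":[0,0,0.6],"delta_rot":[0,0,0]},
    {"slide":[0,0,1.4],"delta_rot":[0,0,0]},
    {"slide":[0,0,2],"delta_rot":[0,0,0]},
    {"slide":[0.25,1,2],"delta_rot":[0,0,0]},
    {"slide":[0.5,2,2],"delta_rot":[0,0,0]},
    {"slide":[0.78,3,2],"delta_rot":[0,0,0]},
    {"slide":[1.03,4,2],"delta_rot":[0,0,0]},
    {"slide":[1.15,4.45,2],"delta_rot":[0,0,0]},
    {"slide":[1.15,4.45,1.2],"delta_rot":[0,0,0]},
    {"slide":[1.15,4.45,1],"delta_rot":[0,0,0]},
  ],
)

```text
time_s: 9.35
eef_pos: [0.5914, -0.0468, 0.0783]
eef_rot: [[-0.006, 0.386, -0.922], [0.002, -0.922, -0.386], [-1.0, -0.004, 0.005]]
wrist_force: [-0.3, 0.6, -0.4]
finger_gap: 0.0854
```

play_rows(
  moves=[
    {"slide":[0,0,0],"delta_rot":[0,0,0]},
    {"slide":[0,0,-0.4],"delta_rot":[0,0,0]},
    {"slide":[0,0,-0.75],"delta_rot":[0,0,0]},
    {"slide":[0,0,-0.92],"delta_rot":[0,0,0]},
    {"slide":[0,0,-0.92],"delta_rot":[0,0,0]},
    {"slide":[0,0,-0.92],"delta_rot":[0,0,0]},
  ],
)

```text
time_s: 10.1
eef_pos: [0.5948, -0.0484, 0.0274]
eef_rot: [[0.002, 0.385, -0.923], [-0.001, -0.923, -0.385], [-1.0, 0.001, -0.002]]
wrist_force: [0.6, -0.4, -0.9]
finger_gap: 0.0853
```

Run:
```python
from h import *
print(read_state()['eef_pos'])
cv2.imwrite("pics/w5.png",snapshot("wrist"))
```

```text
[ 0.59475161 -0.04839307  0.0273678 ]
```

View pics/w5.png

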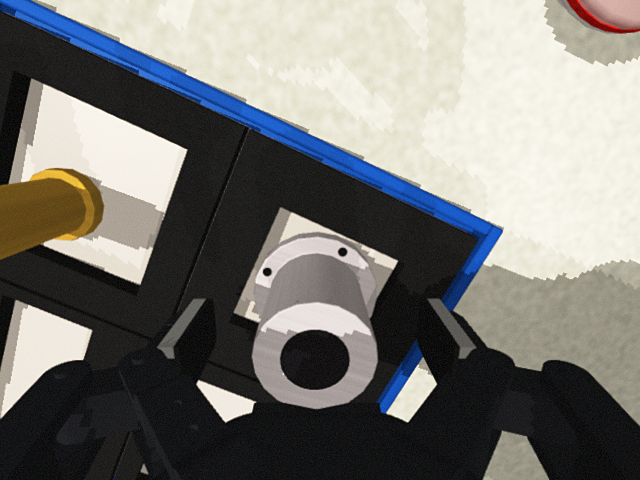

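The housing is centred between the fingers, its bore at (315,359). I'll grip it.

play_rows(
  moves=[
    {"slide":[0,0,0],"delta_rot":[0,0,0]},
    {"slide":[0,0,0],"delta_rot":[0,0,0]},
    {"slide":[0,0,0],"delta_rot":[0,0,0]},
    {"slide":[0,0,0],"delta_rot":[0,0,0]},
    {"slide":[0,0,0],"delta_rot":[0,0,0]},
    {"slide":[0,0,0],"delta_rot":[0,0,0]},
    {"slide":[0,0,0],"delta_rot":[0,0,0]},
    {"slide":[0,0,0],"delta_rot":[0,0,0]},
  ],
  claw=0,
  newtons=60,
)

```text
time_s: 11.15
eef_pos: [0.5943, -0.0481, 0.0266]
eef_rot: [[0.001, 0.385, -0.923], [-0.0, -0.923, -0.385], [-1.0, 0.001, -0.001]]
wrist_force: [-0.2, -0.0, 6.1]
finger_gap: 0.0425
```

Run:
```python
from h import *
s=read_state();print(s['eef_pos'],s['wrist_force'],s['finger_gap'])
cv2.imwrite("pics/w6.png",snapshot("wrist"))
```

```text
[ 0.59426816 -0.04808895  0.02663133] [-0.24297864 -0.01499505  6.13787503] 0.042484219855352216
```

View pics/w6.png

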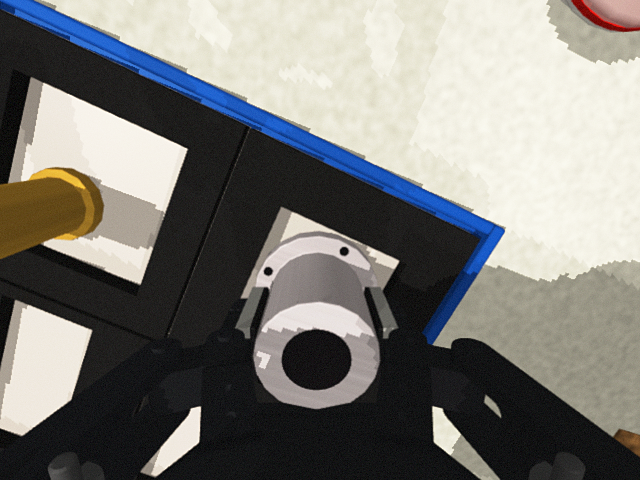

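play_rows(
  moves=[
    {"slide":[0,0,0.2],"delta_rot":[0,0,0]},
    {"slide":[0,0,0.7],"delta_rot":[0,0,0]},
    {"slide":[0,0,1],"delta_rot":[0,0,0]},
    {"slide":[-0.4,0.02,1],"delta_rot":[0,0,0]},
    {"slide":[-1.2,0.06,1],"delta_rot":[0,0,0]},
    {"slide":[-1.8,0.1,1],"delta_rot":[0,0,0]},
    {"slide":[-1.92,0.1,1],"delta_rot":[0,0,0]},
    {"slide":[-1.92,0.1,1],"delta_rot":[0,0,0]},
    {"slide":[-1.92,0.1,0.8],"delta_rot":[0,0,0]},
  ],
)

```text
time_s: 12.32
eef_pos: [0.481, -0.0427, 0.075]
eef_rot: [[0.004, 0.385, -0.923], [-0.001, -0.923, -0.385], [-1.0, 0.003, -0.003]]
wrist_force: [0.3, -0.1, -3.0]
finger_gap: 0.0421
```

Run:
```python
from h import *
s=read_state();print(s['eef_pos'],s['wrist_force'],s['finger_gap'])
cv2.imwrite("pics/w7.png",snapshot("wrist"))
```

```text
[ 0.48096082 -0.04266147  0.07501759] [ 0.28183955 -0.10800382 -2.97553703] 0.0420664110637653
```

View pics/w7.png

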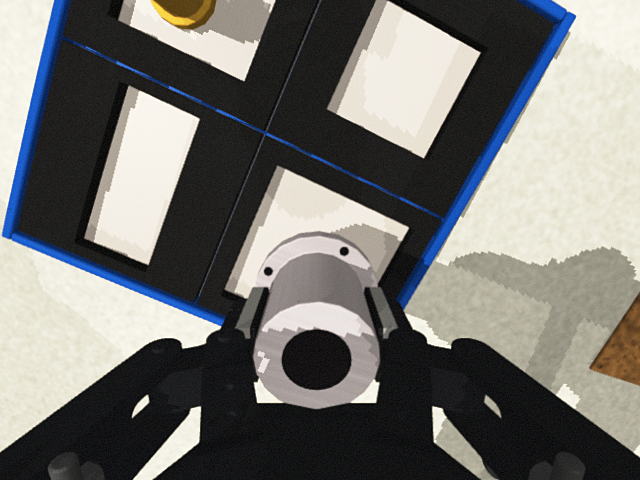

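The housing is upright and above the large compartment. I'll lower it and release.

play_rows(
  moves=[
    {"slide":[0,0,-0.3],"delta_rot":[0,0,0]},
    {"slide":[0,0,-0.55],"delta_rot":[0,0,0]},
    {"slide":[0,0,-0.7],"delta_rot":[0,0,0]},
    {"slide":[0,0,-0.76],"delta_rot":[0,0,0]},
    {"slide":[0,0,-0.79],"delta_rot":[0,0,0]},
    {"slide":[0,0,-0.79],"delta_rot":[0,0,0]},
    {"slide":[0,0,-0.79],"delta_rot":[0,0,0]},
  ],
)

```text
time_s: 13.25
eef_pos: [0.4789, -0.0421, 0.0271]
eef_rot: [[0.001, 0.385, -0.923], [-0.0, -0.923, -0.385], [-1.0, 0.001, -0.001]]
wrist_force: [-0.3, -0.1, -3.5]
finger_gap: 0.0424
```

play_rows(
  moves=[
    {"slide":[0,0,0],"delta_rot":[0,0,0]},
    {"slide":[0,0,0],"delta_rot":[0,0,0]},
    {"slide":[0,0,0],"delta_rot":[0,0,0]},
    {"slide":[0,0,0],"delta_rot":[0,0,0]},
    {"slide":[0,0,0],"delta_rot":[0,0,0]},
    {"slide":[0,0,0],"delta_rot":[0,0,0]},
  ],
  claw=1,
)

```text
time_s: 14.0
eef_pos: [0.4785, -0.0419, 0.0267]
eef_rot: [[-0.0, 0.385, -0.923], [0.0, -0.923, -0.385], [-1.0, -0.0, 0.0]]
wrist_force: [0.1, -0.2, 0.3]
finger_gap: 0.0855
```

Run:
```python
from h import *
s=read_state();print(s['eef_pos'],s['wrist_force'],s['finger_gap'],s['joints'])
cv2.imwrite("pics/w8.png",snapshot("wrist"))
```

```text
[ 0.47854217 -0.04192022  0.02665485] [ 0.06960965 -0.21714738  0.26837344] 0.08554985430918575 [-3.35122287e-01  2.74969993e-01  1.97463441e+00 -1.21906293e-05
  8.92099057e-01  8.39996109e-01]
```

View pics/w8.png

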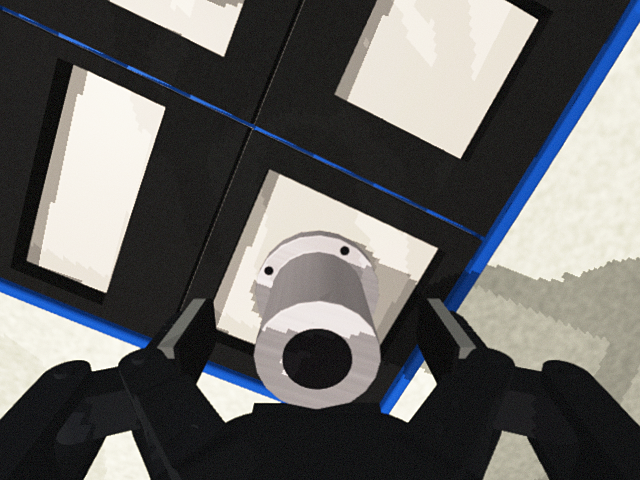

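play_rows(
  moves=[
    {"slide":[0,0,0.6],"delta_rot":[0,0,0]},
    {"slide":[0,0,1.3],"delta_rot":[0,0,0]},
    {"slide":[0.2,0.2,1.5],"delta_rot":[0,0,0]},
    {"slide":[0.8,0.86,1.5],"delta_rot":[0,0,0]},
    {"slide":[1.4,1.5,1.5],"delta_rot":[0,0,0]},
    {"slide":[1.85,2,1.5],"delta_rot":[0,0,0]},
    {"slide":[1.85,2,1.5],"delta_rot":[0,0,0]},
    {"slide":[1.85,2,1],"delta_rot":[0,0,0]},
    {"slide":[1.85,2,0.5],"delta_rot":[0,0,0]},
    {"slide":[1.85,2,0.1],"delta_rot":[0,0,0]},
  ],
)

```text
time_s: 15.3
eef_pos: [0.5879, 0.0777, 0.0305]
eef_rot: [[-0.003, 0.385, -0.923], [0.0, -0.923, -0.385], [-1.0, -0.001, 0.003]]
wrist_force: [-0.3, -0.2, 0.1]
finger_gap: 0.0854
```

play_rows(
  moves=[
    {"slide":[0,0,-0.1],"delta_rot":[0,0,0]},
    {"slide":[0,0,-0.1],"delta_rot":[0,0,0]},
    {"slide":[0,0,-0.1],"delta_rot":[0,0,0]},
  ],
)

```text
time_s: 15.68
eef_pos: [0.5904, 0.0779, 0.0278]
eef_rot: [[0.002, 0.385, -0.923], [-0.0, -0.923, -0.385], [-1.0, 0.001, -0.002]]
wrist_force: [-0.2, -0.1, -0.0]
finger_gap: 0.0851
```

Run:
```python
from h import *
s=read_state();print(s['eef_pos'],s['wrist_force'],s['finger_gap'])
cv2.imwrite("pics/w9.png",snapshot("wrist"))
```

```text
[0.5904141  0.0778763  0.02783769] [-0.17157186 -0.12678253 -0.04738755] 0.08508195896839482
```

View pics/w9.png

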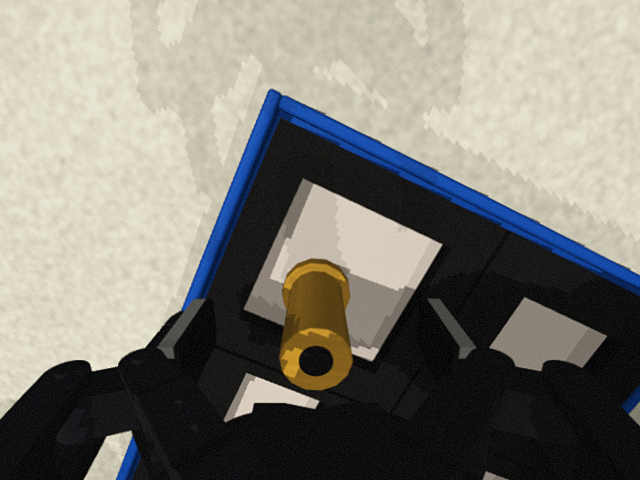

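The bushing is centred at (316,360). I'll grip it.

play_rows(
  moves=[
    {"slide":[0,0,0],"delta_rot":[0,0,0]},
    {"slide":[0,0,0],"delta_rot":[0,0,0]},
    {"slide":[0,0,0],"delta_rot":[0,0,0]},
    {"slide":[0,0,0],"delta_rot":[0,0,0]},
    {"slide":[0,0,0],"delta_rot":[0,0,0]},
    {"slide":[0,0,0],"delta_rot":[0,0,0]},
    {"slide":[0,0,0],"delta_rot":[0,0,0]},
    {"slide":[0,0,0],"delta_rot":[0,0,0]},
    {"slide":[0,0,0],"delta_rot":[0,0,0]},
  ],
  claw=0,
  newtons=60,
)

```text
time_s: 16.85
eef_pos: [0.5898, 0.078, 0.027]
eef_rot: [[0.0, 0.385, -0.923], [-0.0, -0.923, -0.385], [-1.0, 0.0, -0.0]]
wrist_force: [-1.2, -0.0, 4.5]
finger_gap: 0.024
```

play_rows(
  moves=[
    {"slide":[0,0,0.2],"delta_rot":[0,0,0]},
    {"slide":[0,0,0.7],"delta_rot":[0,0,0]},
    {"slide":[0,0,1],"delta_rot":[0,0,0]},
    {"slide":[0.02,-0.4,1],"delta_rot":[0,0,0]},
    {"slide":[0.06,-1.2,1],"delta_rot":[0,0,0]},
    {"slide":[0.09,-1.9,1],"delta_rot":[0,0,0]},
    {"slide":[0.09,-2.08,1],"delta_rot":[0,0,0]},
    {"slide":[0.09,-2.08,1],"delta_rot":[0,0,0]},
    {"slide":[0.09,-2.08,0.8],"delta_rot":[0,0,0]},
  ],
)

```text
time_s: 17.98
eef_pos: [0.5957, -0.0458, 0.0751]
eef_rot: [[0.002, 0.386, -0.922], [-0.0, -0.922, -0.386], [-1.0, 0.001, -0.002]]
wrist_force: [0.9, 1.0, -2.3]
finger_gap: 0.0239
```

Run:
```python
from h import *
s=read_state();print(s['eef_pos'],s['wrist_force'],s['finger_gap'])
cv2.imwrite("pics/w10.png",snapshot("wrist"))
```

```text
[ 0.59565322 -0.045754    0.0751445 ] [ 0.87282554  1.00333895 -2.26236837] 0.023929719598268534
```

View pics/w10.png

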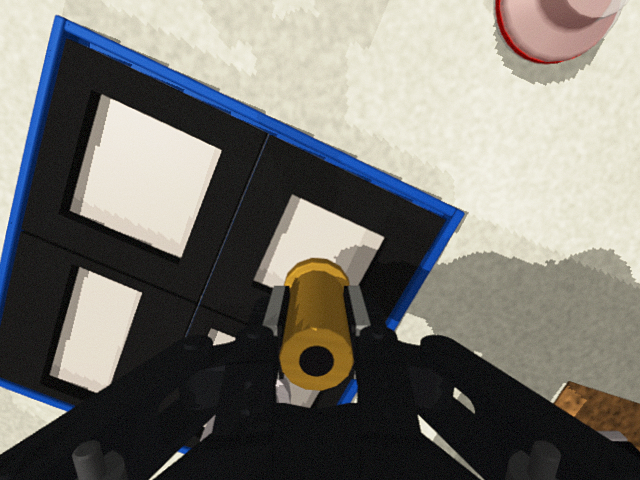

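The bushing is over the small compartment. I'll lower and release it.

play_rows(
  moves=[
    {"slide":[0,0,-0.3],"delta_rot":[0,0,0]},
    {"slide":[0,0,-0.55],"delta_rot":[0,0,0]},
    {"slide":[0,0,-0.7],"delta_rot":[0,0,0]},
    {"slide":[0,0,-0.76],"delta_rot":[0,0,0]},
    {"slide":[0,0,-0.79],"delta_rot":[0,0,0]},
    {"slide":[0,0,-0.79],"delta_rot":[0,0,0]},
    {"slide":[0,0,-0.79],"delta_rot":[0,0,0]},
  ],
)

```text
time_s: 18.9
eef_pos: [0.5954, -0.0469, 0.0278]
eef_rot: [[0.001, 0.385, -0.923], [-0.0, -0.923, -0.385], [-1.0, 0.001, -0.001]]
wrist_force: [-0.1, 0.4, -1.2]
finger_gap: 0.0241
```

play_rows(
  moves=[
    {"slide":[0,0,0],"delta_rot":[0,0,0]},
    {"slide":[0,0,0],"delta_rot":[0,0,0]},
    {"slide":[0,0,0],"delta_rot":[0,0,0]},
    {"slide":[0,0,0],"delta_rot":[0,0,0]},
    {"slide":[0,0,0],"delta_rot":[0,0,0]},
    {"slide":[0,0,0],"delta_rot":[0,0,0]},
    {"slide":[0,0,0],"delta_rot":[0,0,0]},
  ],
  claw=1,
)

```text
time_s: 19.77
eef_pos: [0.595, -0.0468, 0.0273]
eef_rot: [[-0.0, 0.385, -0.923], [-0.0, -0.923, -0.385], [-1.0, -0.0, 0.0]]
wrist_force: [0.4, -0.5, -0.5]
finger_gap: 0.0856
```

Run:
```python
from h import *
s=read_state();print(s['eef_pos'],s['wrist_force'],s['finger_gap'])
cv2.imwrite("pics/w11.png",snapshot("wrist"))
```

```text
[ 0.59498146 -0.04675407  0.02728067] [ 0.38179383 -0.53640284 -0.51122874] 0.08555881310520823
```

View pics/w11.png

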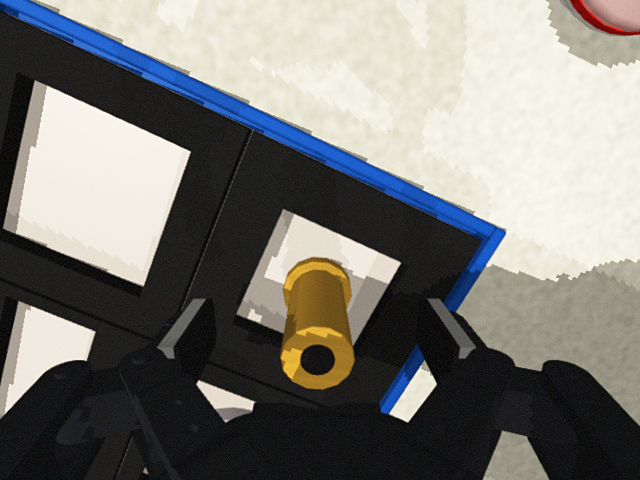

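The bushing stands in the small compartment at (317,360). Next I'll fetch the motor.

play_rows(
  moves=[
    {"slide":[0,0,0.6],"delta_rot":[0,0,0]},
    {"slide":[0,0,1.4],"delta_rot":[0,0,0]},
    {"slide":[-0.05,-0.2,2],"delta_rot":[0,0,0]},
    {"slide":[-0.26,-1,2],"delta_rot":[0,0,0]},
    {"slide":[-0.52,-2,2],"delta_rot":[0,0,0]},
    {"slide":[-0.78,-3,2],"delta_rot":[0,0,0]},
    {"slide":[-1.04,-4,2],"delta_rot":[0,0,0]},
    {"slide":[-1.17,-4.47,2],"delta_rot":[0,0,0]},
    {"slide":[-1.17,-4.47,2],"delta_rot":[0,0,0]},
    {"slide":[-1.17,-4.47,1.8],"delta_rot":[0,0,0]},
  ],
)

```text
time_s: 21.08
eef_pos: [0.5255, -0.3148, 0.1357]
eef_rot: [[0.002, 0.385, -0.923], [-0.001, -0.923, -0.385], [-1.0, 0.001, -0.001]]
wrist_force: [0.0, -0.4, -0.6]
finger_gap: 0.0856
```

play_rows(
  moves=[
    {"slide":[0,0,-0.5],"delta_rot":[0,0,0]},
    {"slide":[0,0,-1.1],"delta_rot":[0,0,0]},
    {"slide":[0,0,-1.6],"delta_rot":[0,0,0]},
    {"slide":[0,0,-1.85],"delta_rot":[0,0,0]},
    {"slide":[0,0,-1.89],"delta_rot":[0,0,0]},
    {"slide":[0,0,-1.89],"delta_rot":[0,0,0]},
  ],
)

```text
time_s: 21.82
eef_pos: [0.5255, -0.3151, 0.0228]
eef_rot: [[0.001, 0.386, -0.923], [-0.001, -0.923, -0.386], [-1.0, 0.001, -0.001]]
wrist_force: [0.8, -1.0, -0.2]
finger_gap: 0.0855
```

Run:
```python
from h import *
s=read_state();print(s['eef_pos'],s['wrist_force'],s['finger_gap'])
cv2.imwrite("pics/w12.png",snapshot("wrist"))
```

```text
[ 0.52554889 -0.31506559  0.02275828] [ 0.8243346  -0.97958246 -0.18754769] 0.08550141028002387
```

View pics/w12.png

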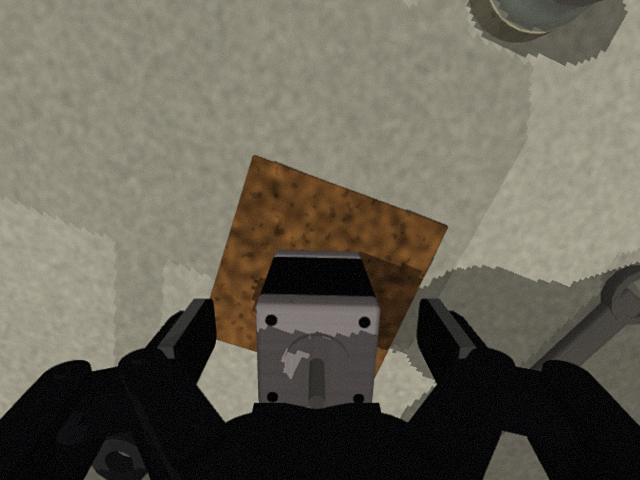

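The motor is again centred between the fingers, unmoved on the pad.

play_rows(
  moves=[
    {"slide":[0,0,0],"delta_rot":[0,0,0]},
    {"slide":[0,0,0],"delta_rot":[0,0,0]},
    {"slide":[0,0,0],"delta_rot":[0,0,0]},
    {"slide":[0,0,0],"delta_rot":[0,0,0]},
    {"slide":[0,0,0],"delta_rot":[0,0,0]},
    {"slide":[0,0,0],"delta_rot":[0,0,0]},
    {"slide":[0,0,0],"delta_rot":[0,0,0]},
    {"slide":[0,0,0],"delta_rot":[0,0,0]},
  ],
  claw=0,
  newtons=60,
)

```text
time_s: 22.88
eef_pos: [0.5253, -0.3155, 0.0227]
eef_rot: [[0.001, 0.385, -0.923], [-0.001, -0.923, -0.385], [-1.0, 0.001, -0.001]]
wrist_force: [-1.2, -0.2, 5.8]
finger_gap: 0.0413
```

play_rows(
  moves=[
    {"slide":[0,0,0.3],"delta_rot":[0,0,0]},
    {"slide":[0,0,1],"delta_rot":[0,0,0]},
    {"slide":[0.05,0.2,1.7],"delta_rot":[0,0,-0.3]},
    {"slide":[0.2,1,2],"delta_rot":[0,0,-1]},
    {"slide":[0.4,2,2],"delta_rot":[0,0,-1.7]},
    {"slide":[0.58,3,2],"delta_rot":[0,0,-2.4]},
    {"slide":[0.78,4,2],"delta_rot":[0,0,-3.1]},
    {"slide":[0.97,5,2],"delta_rot":[0,0,-3.7]},
    {"slide":[1.17,6,2],"delta_rot":[0,0,-4.17]},
    {"slide":[1.25,6.41,2],"delta_rot":[0,0,-4.17]},
  ],
)

```text
time_s: 24.12
eef_pos: [0.5989, 0.0734, 0.1418]
eef_rot: [[-0.001, -0.038, -0.999], [0.001, -0.999, 0.038], [-1.0, -0.001, 0.002]]
wrist_force: [0.4, 0.1, -5.1]
finger_gap: 0.0416
```

play_rows(
  moves=[
    {"slide":[0,0,0],"delta_rot":[0,0,0]},
    {"slide":[0,0,-0.5],"delta_rot":[0,0,0]},
    {"slide":[0,0,-1],"delta_rot":[0,0,0]},
    {"slide":[0,0,-1.1],"delta_rot":[0,0,0]},
    {"slide":[0,0,-1.1],"delta_rot":[0,0,0]},
  ],
)

```text
time_s: 24.75
eef_pos: [0.5997, 0.0689, 0.0761]
eef_rot: [[-0.001, -0.042, -0.999], [-0.0, -0.999, 0.042], [-1.0, 0.0, 0.001]]
wrist_force: [0.8, -0.0, -4.9]
finger_gap: 0.0415
```

Run:
```python
from h import *
s=read_state();print(s['eef_pos'],s['wrist_force'],s['finger_gap'],s['joints'])
cv2.imwrite("pics/w13.png",snapshot("wrist"))
```

```text
[0.59965171 0.06889058 0.07606575] [ 0.79522264 -0.04635921 -4.85712713] 0.04152347338906659 [-8.19572590e-02  4.21040455e-01  1.64166022e+00 -1.77282206e-04
  1.07956275e+00  1.53078729e+00]
```

View pics/w13.png

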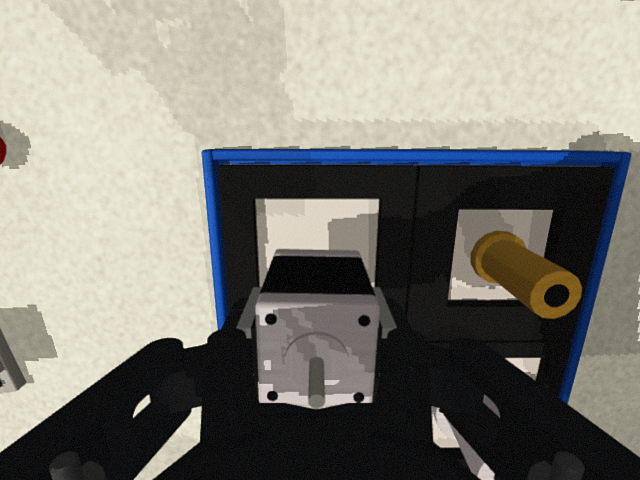

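The motor is aligned over the medium compartment. I'll lower and release it.

play_rows(
  moves=[
    {"slide":[0,0,-0.3],"delta_rot":[0,0,0]},
    {"slide":[0,0,-0.55],"delta_rot":[0,0,0]},
    {"slide":[0,0,-0.7],"delta_rot":[0,0,0]},
    {"slide":[0,0,-0.77],"delta_rot":[0,0,0]},
    {"slide":[0,0,-0.8],"delta_rot":[0,0,0]},
    {"slide":[0,0,-0.8],"delta_rot":[0,0,0]},
    {"slide":[0,0,-0.8],"delta_rot":[0,0,0]},
  ],
)

```text
time_s: 25.68
eef_pos: [0.6002, 0.0697, 0.0283]
eef_rot: [[0.001, -0.041, -0.999], [-0.0, -0.999, 0.041], [-1.0, 0.0, -0.001]]
wrist_force: [-0.6, -0.5, -3.9]
finger_gap: 0.0416
```

play_rows(
  moves=[
    {"slide":[0,0,0],"delta_rot":[0,0,0]},
    {"slide":[0,0,0],"delta_rot":[0,0,0]},
    {"slide":[0,0,0],"delta_rot":[0,0,0]},
    {"slide":[0,0,0],"delta_rot":[0,0,0]},
    {"slide":[0,0,0],"delta_rot":[0,0,0]},
    {"slide":[0,0,0],"delta_rot":[0,0,0]},
    {"slide":[0,0,0],"delta_rot":[0,0,0]},
  ],
  claw=1,
)

```text
time_s: 26.55
eef_pos: [0.5998, 0.0696, 0.0279]
eef_rot: [[-0.0, -0.041, -0.999], [0.0, -0.999, 0.041], [-1.0, -0.0, 0.0]]
wrist_force: [-0.7, 0.4, 0.5]
finger_gap: 0.0852
```

Run:
```python
from h import *
s=read_state();print(s['eef_pos'],s['wrist_force'],s['finger_gap'])
cv2.imwrite("pics/w14.png",snapshot("wrist"))
```

```text
[0.5997736  0.06964132 0.02785947] [-0.73609154  0.37681946  0.51371048] 0.08523004003986438
```

View pics/w14.png

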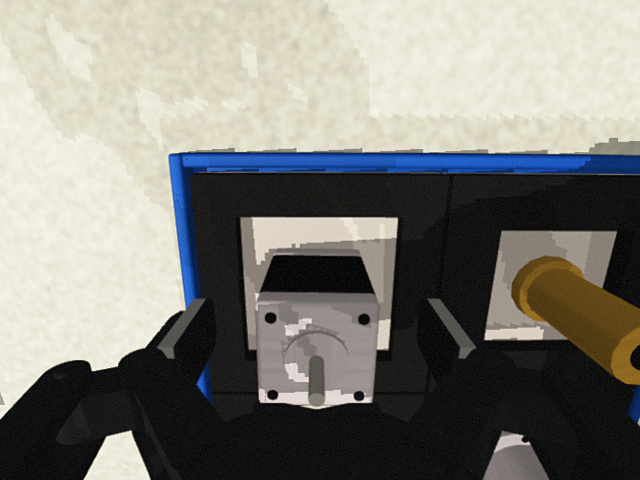

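The motor stands in the medium compartment. Next is a look at the block.

play_rows(
  moves=[
    {"slide":[0,0,0.7],"delta_rot":[0,0,0]},
    {"slide":[0,0,1.6],"delta_rot":[0,0,0]},
    {"slide":[-0.1,0.3,2.4],"delta_rot":[0,0,0]},
    {"slide":[-0.5,1.2,2.8],"delta_rot":[0,0,0]},
    {"slide":[-0.9,2.2,2.8],"delta_rot":[0,0,0]},
    {"slide":[-1.2,3.1,2.8],"delta_rot":[0,0,0]},
    {"slide":[-1.5,3.8,2.8],"delta_rot":[0,0,0]},
    {"slide":[-1.5,4,2.8],"delta_rot":[0,0,0]},
    {"slide":[-1.5,4,2.8],"delta_rot":[0,0,0]},
    {"slide":[-1.5,4,2.8],"delta_rot":[0,0,0]},
  ],
)

```text
time_s: 27.85
eef_pos: [0.5104, 0.3084, 0.1958]
eef_rot: [[-0.0, -0.042, -0.999], [-0.001, -0.999, 0.042], [-1.0, 0.001, -0.0]]
wrist_force: [-0.1, -0.1, -0.1]
finger_gap: 0.085
```

Run:
```python
from h import *
s=read_state();print(s['eef_pos'],s['joints'])
m=camera_model("wrist");im=snapshot("wrist");np.save("w15.npy",m)
cv2.imwrite("pics/w15.png",im)
for d in outline_of("wrist","block_center"):
    p=np.argwhere(d['pixels'])[:,::-1];print(d['conf'],p.min(0),p.max(0),p.mean(0))
for d in find_in("wrist","block_center"): print(d['conf'],w(m,d['centre']))
cv2.imwrite("pics/w15z.png",cv2.resize(im[100:400,170:470],None,fx=2,fy=2,interpolation=cv2.INTER_CUBIC))
```

```text
[0.51044742 0.30842801 0.19575214] [ 3.44967428e-01  2.60494668e-01  1.58565335e+00 -5.16621041e-04
  1.29563133e+00  1.95819491e+00]
0.94 [288 137] [328 226] [307.09473285 182.35354301]
0.61 [141 105] [242 165] [189.04643262 136.93771234]
0.96 [0.58846205 0.41072883 0.05852983]
0.56 [0.54807429 0.3163446  0.06357907]
```

View pics/w15.png

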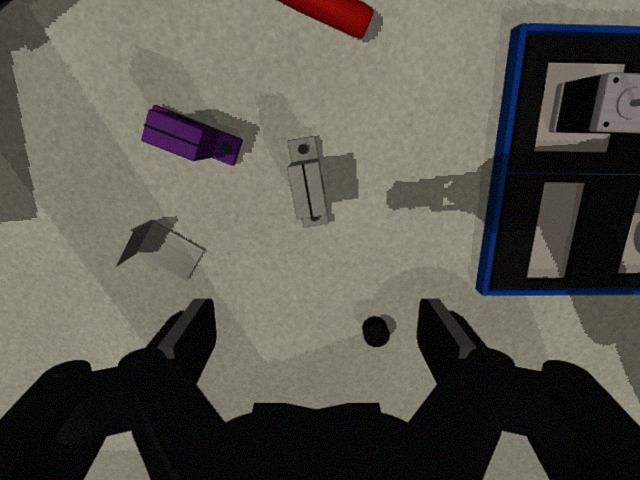

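The grey block is at (307,182), and the purple look-alike at (190,137) is well clear of it. I'll fit the block's pose to its outline.

Run:
```python
from h import *
from scipy.optimize import minimize
m=np.load("w15.npy",allow_pickle=True).item();im=cv2.imread("pics/w15.png")
d=[d for d in outline_of("wrist","block_center") if abs(np.argwhere(d['pixels'])[:,1].mean()-307)<20][0]
M=d['pixels'].astype(np.uint8)
def box(x,y,a,hx,hy,z0,z1):
    c,s=np.cos(a),np.sin(a)
    return [[x+c*u*hx-s*v*hy,y+s*u*hx+c*v*hy,z] for z in(z0,z1) for u in(-1,1) for v in(-1,1)]
def mask(p,S=8):
    o=np.zeros(M.shape,np.uint8)
    for b in(box(*p,.042,.013,0,.01),box(*p,.022,.013,.01,.06)):
        h=cv2.convexHull(proj(m,b).astype(np.float32))
        cv2.fillPoly(o,[np.round(h*16).astype(int)],1,shift=4)
    return o
f=lambda p:-(mask(p)&M).sum()/(mask(p)|M).sum()
best=min((minimize(f,[x,.309,a],method="Nelder-Mead",options=dict(initial_simplex=[[x,.309,a],[x+.01,.309,a],[x,.319,a],[x,.309,a+.15]])) for x in(.525,.54) for a in(-.3,0,.3)),key=lambda r:r.fun)
print(best.x,best.fun)
o=im.copy()
c,_=cv2.findContours(mask(best.x),0,1);cv2.drawContours(o,c,-1,(0,0,255),1)
P=np.round(proj(m,box(*best.x,.022,.013,.06,.06)[:4])).astype(int)[[0,1,3,2]];cv2.polylines(o,[P],True,(0,255,0),1)
cv2.imwrite("pics/w15o.png",cv2.resize(o[100:260,230:400],None,fx=3.5,fy=3.5,interpolation=cv2.INTER_CUBIC))
```

```text
[ 0.53388889  0.26455556 -0.03333333] 0.0<stdin>:15: RuntimeWarning: overflow encountered in scalar negative
```

View pics/w15o.png

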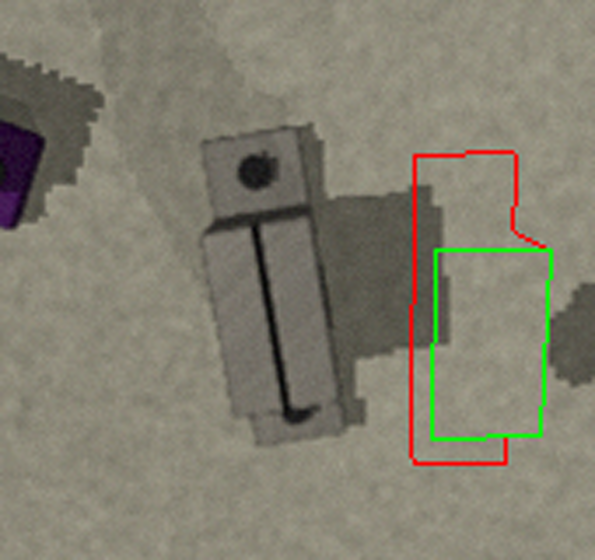

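Unsigned overflow in the score; I'll fix that.

Run:
```python
from h import *
from scipy.optimize import minimize
m=np.load("w15.npy",allow_pickle=True).item();im=cv2.imread("pics/w15.png")
d=[d for d in outline_of("wrist","block_center") if abs(np.argwhere(d['pixels'])[:,1].mean()-307)<20][0]
M=d['pixels'].astype(np.uint8)
def box(x,y,a,hx,hy,z0,z1):
    c,s=np.cos(a),np.sin(a)
    return [[x+c*u*hx-s*v*hy,y+s*u*hx+c*v*hy,z] for z in(z0,z1) for u in(-1,1) for v in(-1,1)]
def mask(p,S=8):
    o=np.zeros(M.shape,np.uint8)
    for b in(box(*p,.042,.013,0,.01),box(*p,.022,.013,.01,.06)):
        h=cv2.convexHull(proj(m,b).astype(np.float32))
        cv2.fillPoly(o,[np.round(h*16).astype(int)],1,shift=4)
    return o
f=lambda p:-float((mask(p)&M).sum())/float((mask(p)|M).sum())
best=min((minimize(f,[x,.314,a],method="Nelder-Mead",options=dict(initial_simplex=[[x,.314,a],[x+.01,.314,a],[x,.324,a],[x,.314,a+.15]])) for x in(.525,.54) for a in(-.2,0,.2)),key=lambda r:r.fun)
print(best.x,best.fun)
o=im.copy()
c,_=cv2.findContours(mask(best.x),0,1);cv2.drawContours(o,c,-1,(0,0,255),1)
P=np.round(proj(m,box(*best.x,.022,.013,.06,.06)[:4])).astype(int)[[0,1,3,2]];cv2.polylines(o,[P],True,(0,255,0),1)
cv2.imwrite("pics/w15p.png",cv2.resize(o[100:260,230:400],None,fx=3.5,fy=3.5,interpolation=cv2.INTER_CUBIC))
s=read_state();print(s['time_s'],s['eef_pos'])
```

```text
[0.54132563 0.31496656 0.12458081] -0.936124911284599
28.1 [0.51026171 0.30872004 0.19588228]
```

View pics/w15p.png

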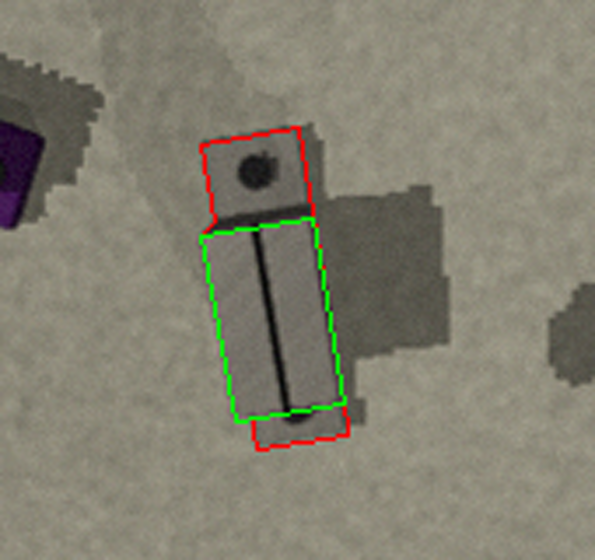

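The fit agrees with the image: block at (0.541, 0.315), yaw 7.1°. I'll narrow the jaws to stay clear of the purple part.

play_rows(
  moves=[
    {"slide":[0.25,0.05,-0.5],"delta_rot":[0,0,0.8]},
    {"slide":[0.51,0.1,-1.0],"delta_rot":[0,0,1.6]},
    {"slide":[0.51,0.1,-1.3],"delta_rot":[0,0,1.6]},
    {"slide":[0.51,0.1,-1.3],"delta_rot":[0,0,1.6]},
    {"slide":[0.51,0.1,-1.7],"delta_rot":[0,0,1.6]},
    {"slide":[0.51,0.1,-2.3],"delta_rot":[0,0,1.6]},
    {"slide":[0.51,0.1,-2.8],"delta_rot":[0,0,1.6]},
    {"slide":[0.51,0.1,-2.96],"delta_rot":[0,0,1.6]},
    {"slide":[0.51,0.1,-2.96],"delta_rot":[0,0,1.6]},
  ],
  claw=0.62,
)

```text
time_s: 29.22
eef_pos: [0.5406, 0.3158, 0.0191]
eef_rot: [[0.001, 0.126, -0.992], [0.0, -0.992, -0.126], [-1.0, -0.0, -0.001]]
wrist_force: [-0.8, -0.2, 0.9]
finger_gap: 0.0531
```

Run:
```python
from h import *
s=read_state();print(s['eef_pos'],s['wrist_force'],s['finger_gap'])
cv2.imwrite("pics/w16.png",snapshot("wrist"))
```

```text
[0.54062309 0.31581539 0.01909382] [-0.79587377 -0.15596811  0.9252929 ] 0.05307900298220367
```

View pics/w16.png

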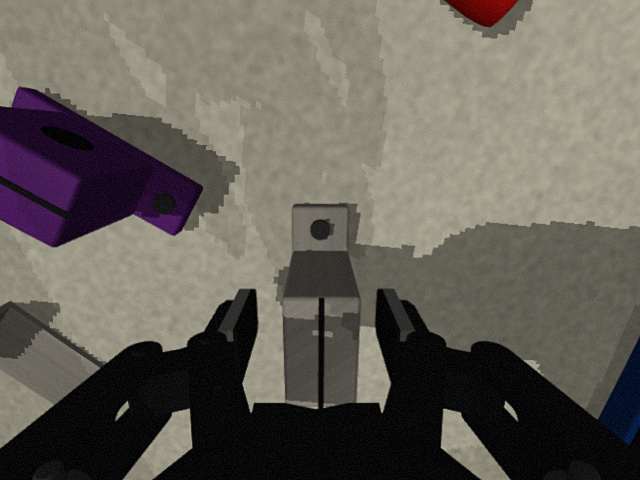

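The block is aligned between the fingers, its slit at column 321, and the purple part is clear. I'll grip it.

play_rows(
  moves=[
    {"slide":[0,0,0],"delta_rot":[0,0,0]},
    {"slide":[0,0,0],"delta_rot":[0,0,0]},
    {"slide":[0,0,0],"delta_rot":[0,0,0]},
    {"slide":[0,0,0],"delta_rot":[0,0,0]},
    {"slide":[0,0,0],"delta_rot":[0,0,0]},
    {"slide":[0,0,0],"delta_rot":[0,0,0]},
    {"slide":[0,0,0],"delta_rot":[0,0,0]},
    {"slide":[0,0,0],"delta_rot":[0,0,0]},
  ],
  claw=0,
  newtons=70,
)

```text
time_s: 30.28
eef_pos: [0.5417, 0.3161, 0.0201]
eef_rot: [[0.003, 0.126, -0.992], [0.001, -0.992, -0.126], [-1.0, -0.001, -0.003]]
wrist_force: [-0.5, -0.5, 6.2]
finger_gap: 0.0254
```

play_rows(
  moves=[
    {"slide":[0,0,0.2],"delta_rot":[0,0,0]},
    {"slide":[0,0,0.7],"delta_rot":[0,0,0]},
    {"slide":[0,0,1.3],"delta_rot":[0,0,0]},
    {"slide":[0,0,1.3],"delta_rot":[0,0,0]},
  ],
)

```text
time_s: 30.78
eef_pos: [0.5426, 0.3166, 0.1]
eef_rot: [[0.006, 0.126, -0.992], [0.002, -0.992, -0.126], [-1.0, -0.001, -0.006]]
wrist_force: [0.4, -0.2, -2.8]
finger_gap: 0.0251
```

Run:
```python
from h import *
s=read_state();print(s['eef_pos'],s['wrist_force'],s['finger_gap'])
cv2.imwrite("pics/w17.png",snapshot("wrist"))
```

```text
[0.54264528 0.31655299 0.09997327] [ 0.41857535 -0.21100427 -2.83882298] 0.02507636009413822
```

View pics/w17.png

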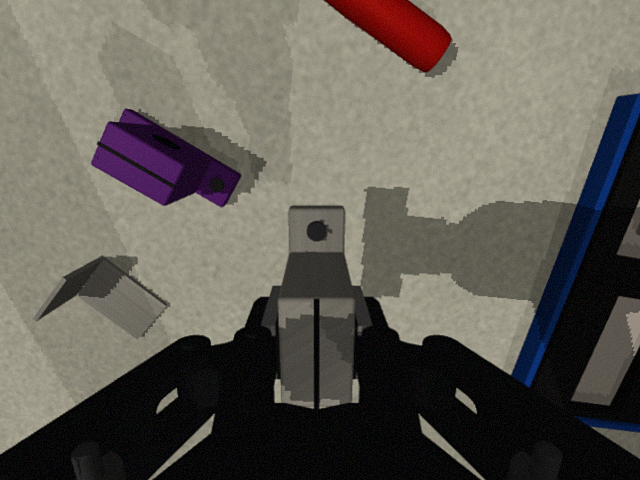

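play_rows(
  moves=[
    {"slide":[-0.1,-0.4,0],"delta_rot":[0,0,-0.2]},
    {"slide":[-0.3,-1.2,0],"delta_rot":[0,0,-0.6]},
    {"slide":[-0.5,-2.1,0],"delta_rot":[0,0,-1]},
    {"slide":[-0.7,-3,0],"delta_rot":[0,0,-1.3]},
    {"slide":[-0.9,-3.7,0],"delta_rot":[0,0,-1.6]},
    {"slide":[-0.95,-4,0],"delta_rot":[0,0,-1.6]},
    {"slide":[-0.95,-4,0],"delta_rot":[0,0,-1.6]},
    {"slide":[-0.95,-4,-0.3],"delta_rot":[0,0,-1.6]},
    {"slide":[-0.95,-4,-0.4],"delta_rot":[0,0,-1.6]},
    {"slide":[-0.95,-4,-0.4],"delta_rot":[0,0,-1.6]},
  ],
)

```text
time_s: 32.08
eef_pos: [0.4825, 0.0763, 0.0714]
eef_rot: [[-0.002, -0.04, -0.999], [0.0, -0.999, 0.04], [-1.0, -0.0, 0.002]]
wrist_force: [0.3, 0.4, -3.0]
finger_gap: 0.0251
```

Run:
```python
from h import *
s=read_state();print(s['eef_pos'],s['eef_rot'],s['wrist_force'],s['finger_gap'])
cv2.imwrite("pics/w18.png",snapshot("wrist"))
```

```text
[0.48254226 0.07632384 0.07138778] [[-2.30073308e-03 -4.01442555e-02 -9.99191246e-01]
 [ 3.14350963e-04 -9.99193870e-01  4.01436371e-02]
 [-9.99997304e-01 -2.21736936e-04  2.31149777e-03]] [ 0.31897667  0.35376086 -2.99181583] 0.025109537119002982
```

View pics/w18.png

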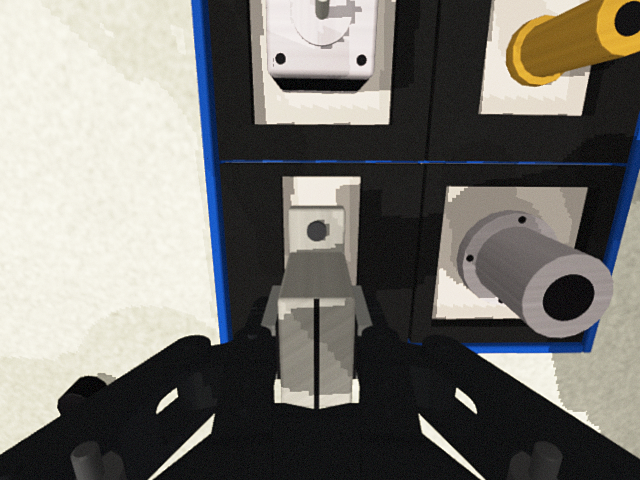

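Run:
```python
from h import *
m=camera_model("wrist")
print(ray(m,[[289,207],[345,207],[317,231]],.0627))   # foot far corners, hole
print(ray(m,[[277,298],[355,298],[316,298]],.1127))  # upright top far edge
print(ray(m,[[283,177],[360,177]],.018))
print(read_state()['eef_pos'])
```

```text
[[0.52672684 0.0874112  0.0627    ]
 [0.52572795 0.0623487  0.0627    ]
 [0.51509715 0.07531671 0.0627    ]]
[[0.50660262 0.08879129 0.1127    ]
 [0.50559505 0.06336956 0.1127    ]
 [0.50610516 0.0760789  0.1127    ]]
[[0.53530837 0.09368673 0.018     ]
 [0.53357701 0.05018524 0.018     ]]
[0.48308397 0.0762073  0.07197072]
```

The block is within 3 mm of the slot's centre, with clearance on every side. I'll lower and release it.

play_rows(
  moves=[
    {"slide":[0,-0.03,-0.2],"delta_rot":[0,0,0]},
    {"slide":[0,-0.03,-0.45],"delta_rot":[0,0,0]},
    {"slide":[0,-0.03,-0.62],"delta_rot":[0,0,0]},
    {"slide":[0,-0.03,-0.7],"delta_rot":[0,0,0]},
    {"slide":[0,-0.03,-0.74],"delta_rot":[0,0,0]},
    {"slide":[0,-0.03,-0.75],"delta_rot":[0,0,0]},
    {"slide":[0,-0.03,-0.75],"delta_rot":[0,0,0]},
  ],
)

```text
time_s: 33.0
eef_pos: [0.4837, 0.0739, 0.0281]
eef_rot: [[0.001, -0.041, -0.999], [-0.0, -0.999, 0.041], [-1.0, 0.0, -0.001]]
wrist_force: [-3.8, 0.2, 5.4]
finger_gap: 0.0251
```

Run:
```python
from h import *
s=read_state();print(s['eef_pos'],s['wrist_force'],s['finger_gap'])
```

```text
[0.48372125 0.07386152 0.02806841] [-3.79393719  0.21800837  5.44371078] 0.025051577168680315
```

play_rows(
  moves=[
    {"slide":[0,0,0],"delta_rot":[0,0,0]},
    {"slide":[0,0,0],"delta_rot":[0,0,0]},
    {"slide":[0,0,0],"delta_rot":[0,0,0]},
    {"slide":[0,0,0],"delta_rot":[0,0,0]},
    {"slide":[0,0,0],"delta_rot":[0,0,0]},
    {"slide":[0,0,0],"delta_rot":[0,0,0]},
  ],
  claw=0.7,
)

```text
time_s: 33.75
eef_pos: [0.4834, 0.0739, 0.0273]
eef_rot: [[-0.0, -0.041, -0.999], [0.0, -0.999, 0.041], [-1.0, -0.0, 0.0]]
wrist_force: [-0.4, -0.3, 0.3]
finger_gap: 0.0599
```

play_rows(
  moves=[
    {"slide":[0,0,0.3],"delta_rot":[0,0,0]},
    {"slide":[0,0,0.9],"delta_rot":[0,0,0]},
    {"slide":[0,0,1.7],"delta_rot":[0,0,0]},
    {"slide":[0,0,2.5],"delta_rot":[0,0,0]},
    {"slide":[0,0,3.4],"delta_rot":[0,0,0]},
    {"slide":[-0.5,-0.8,4.2],"delta_rot":[0,0,0]},
    {"slide":[-0.5,-1,4.5],"delta_rot":[0,0,0]},
    {"slide":[-0.5,-1,4.5],"delta_rot":[0,0,0]},
    {"slide":[-0.5,-1,4.5],"delta_rot":[0,0,0]},
  ],
)

```text
time_s: 34.88
eef_pos: [0.453, 0.0143, 0.2962]
eef_rot: [[-0.001, -0.041, -0.999], [0.001, -0.999, 0.041], [-1.0, -0.001, 0.001]]
wrist_force: [0.0, 0.1, 0.8]
finger_gap: 0.06
```

Run:
```python
from h import *
s=read_state();print(s['time_s'],s['eef_pos'],s['wrist_force'])
m=camera_model("wrist");im=snapshot("wrist");cv2.imwrite("pics/w20.png",im)
print(tray(m,im))
for q in Q[:4]:
    for d in find_in("wrist",q)[:2]: print(q,round(d['conf'],2),w(m,d['centre']).round(3))
cv2.imwrite("pics/s20.png",snapshot("scene"))
```

```text
34.875 [0.45302562 0.0142877  0.29619822] [0.04347242 0.05056519 0.81216419]
(((0.539646565914154, 0.01402369886636734), (0.24695828557014465, 0.24552984535694122), 87.61486053466797), 5425)
housing_center 0.97 [ 0.484 -0.034  0.068]
motor_center 0.79 [0.597 0.066 0.069]
bushing_center 0.74 [ 0.592 -0.043  0.07 ]
block_center 0.64 [0.576 0.382 0.01 ]
block_center 0.62 [0.488 0.071 0.067]
```

View pics/w20.png

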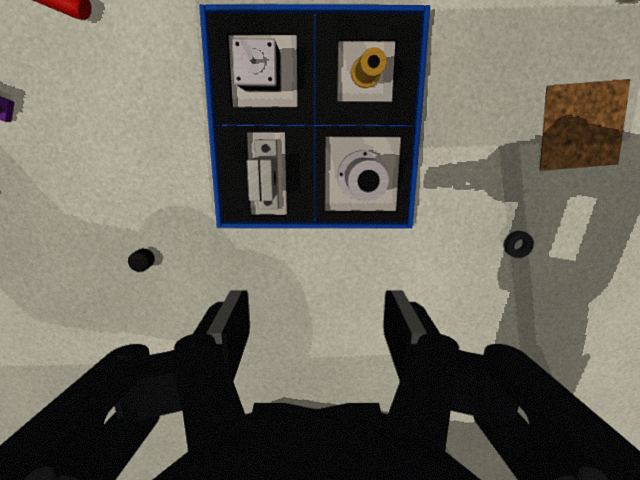

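View pics/s20.png

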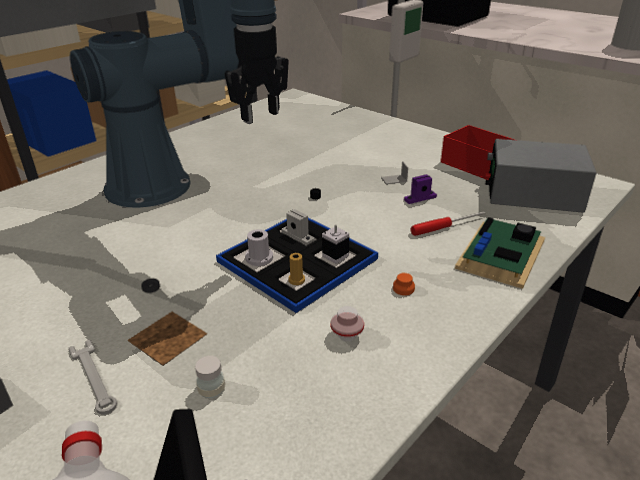

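Both views agree. The motor (255,62), bushing (371,64), block (265,173) and housing (364,177) each stand upright in their own compartment, the pad is empty, and the purple part hasn't moved. I'm handing in.

```bash
python3 -c "
from cell import *
print(hand_in())"
```

```text
the job is handed in; nothing more can be done
None
```

The tote is repacked and handed in at about 35 s of the 115 s allowed. Each of the four parts stands upright in its matching compartment.

- **Order of moves:** I parked the motor on the cork pad. Then the housing went into the large compartment, the bushing into the small one, the motor into the medium one and the support block into the slot.
- **Final positions:** The last wrist and scene pictures show all four parts upright, with the pad empty and the purple look-alike unmoved. The networks placed the motor, bushing and block within about 6 mm of their compartment centres. They put the housing about 9 mm off, but the picture shows it well inside the 90 mm recess.
- **Forces:** The readings printed after each step were about 6 N or less at the wrist. I only read them at those points, so I have no record of peaks during the motions.
- **Disagreement:** In the last check the network's first choice for the block was off the tote, near the purple look-alike (confidence 0.64). Its second choice matched the real block in the slot (0.62), and the pictures confirm that one.

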